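Put the long post away from behind the bottle and the holder

ROBOT

A 6-joint arm with a two-finger parallel gripper is mounted at the origin on a cart in front of the work surface, level with it; the furniture and walls round the work are solid. World frame = base frame: x ahead of the robot, y to its left, z up, the work surface at z = 0. Lengths are in mm, angles in rad, forces in N, time in s.
With the tool pointing down it reaches from about 350 to 875 mm from the base axis. Payload 4.2 kg.
Tool frame: the origin (TCP) lies at the very end of the fingers, on their centre line; the grasp point (between the pads) lies 19 mm behind it; z points along the fingers, y is the line along which they close (so a half turn about z gives the same grasp; the last joint's range is limited). The gripper opens to 85 mm and grips with 20 to 120 N. Pads are 22 mm wide; open, the fingers measure 114 mm over their backs; the gripper's body (76 mm by 85 mm) begins 54 mm behind the grasp point. The pads swing forward as they close: fully open they stand 13 mm farther back than shut.
Start: joints at [1.382, 0.385, 0.008, 0, -1.194, -0.259], TCP at [270.581, 563.369, 231.312] pointing down, gripper open.
Joint ranges: [-3.14, 3.14], [-1.21, 2.06], [-1.07, 1.41], [-3.16, 2.05], [-2.99, -0.16], [-3.1, 3.1]. Speed limits (rad/s): [2.79, 2.79, 3.14, 3.14, 3.14, 3.14].

INTERFACE

Orientations are given as a unit quaternion [x, y, z, w].
In Python, from bench import read_state, get_image, camera_model, job_done gives the robot as it stands.
- The arm moves only by the shell command python3 -m handwheel 'ROWS'. ROWS is JSON, a list of rows, each a list of 7 numbers: the shift along the tool's x, y, z in m, then the turn, a rotation vector about the tool's x, y, z in rad, then the gripper's target within -1 to 1 (fully open at 1, half-way at 0, shut at -1). In form: [[dx, dy, dz, wx, wy, wz, jaw], ...]. A call has 1 to 10 rows; each row is the pose to reach, as a shift and turn from the pose commanded when the call began, along the tool's axes at that moment; what a row does not reach only later rows make up. A row lasts 1/8 s, in which the tool goes at most 62.5 mm and 10.7 degrees, less where a joint would pass 70% of its speed; a pose out of reach is approached as far as the arm can. A call with a gripper value outside its range is refused whole. The fingers move at their own pace and stop on an object; the grip force is fixed at half the most. Time passes only in rows, so rows that repeat a pose let the fingers close. It gives the time, the measured TCP pose, the force, the opening and the grip force at its end, in the units of the state.
- read_state(): the state, without advancing time (a new reading comes with each control period).
- get_image(name): name is "scene" or "side" or "wrist"; returns (picture, depth): 384x512x3 uint8, blue, green, red; 384x512 float32, mm along the optical axis (not along the pixel's ray), 0 where there is no reading.
- camera_model(name): a dict with "K" (3x3 intrinsics, pixels), "rvec" (rotation vector, rad) and "tvec" (3), from world to camera coordinates, as OpenCV has them; the wrist camera has in their place "hand_eye" (4x4, takes a point from camera to tool coordinates, whose origin is the TCP and whose axes are the flange's). Camera axes: x right, y down, z forward; pixel columns grow to the right and rows downward; lengths in mm; the calibration is good to about 2 mm. The wrist camera is an equidistant fisheye: a pixel r from the principal point sees the ray r / f radians off the axis. A picture is of the moment at which its call begins: read the wrist's pose just before it. camera_model takes no time and is no camera call.
- job_done(): hands the job in; it is judged then, once.
The state is a dict: "clock": time; "joints": joint angles; "joint_vel": joint speeds; "joint_efforts": joint torques, N m; "position": TCP position; "ee_rot": TCP orientation; "contact_force": force on the tool from outside, world axes, zero at the start; "wrist_torque": the same for the moment, N m; "gripper_width": finger opening in mm; "grasp_force": force on a finger pad.
Only numpy, scipy, OpenCV 4.12 (cv2) and the standard library are available. Lean on these libraries where they do the work, as an engineer would, in place of code of your own. Each camera call takes 0.05 s, during which the arm holds its last target. There are 200 camera calls.

TASK

The longer of the two steel posts stands at the back of the low-walled corral, behind the squeeze bottle and the post holder. First move the bottle and the holder out, upright, onto the black mat; once both stand there, drop the long post down through the neck of the white jar, and then put the bottle and the holder back upright, each on the very spot where it stood at the start. Leave the short post standing where it is, knock nothing over, and let go of everything.

Things in the scene. Friction and masses are not known exactly. Their poses are not given: they have to be found in the camera images.
- corral: three-sided corral of bare aluminium strips fixed flat to the table: 130 mm deep (its x) and 180 mm wide (its y), strips 12 mm high and 5 mm thick, open towards its -x (the robot). No floor: things in it stand on the table. Origin at the middle of its footprint at table height
- bottle: white squeeze bottle of solvent, rigid, standing in the front half of the corral on one side (left or right): round body 50 mm across up to 94 mm height, narrow cap above, spout tip at 135 mm; about 0.13 kg. Being the taller, it is best taken out first and put back last. Origin at the centre of its underside, z up
- holder: black post holder in the front half of the corral, beside the bottle, 0.16 kg. Foot 10 mm high: x -21 to +21, y -18 to +24 mm. Upright column to 59 mm height: x -12 to +12, y -9 to +16 mm. Brass thumbscrew on the column's -y side (to y = -24, 40 to 52 mm high), at the start roughly towards the robot; grip the column across its x. Origin on the underside, z up
- long_post: the long post: plain steel rod 12.7 mm in diameter, 75 mm tall, standing upright at the back of the corral, left or right of the short post, 68 mm from it; about 0.075 kg. Origin at the centre of its underside, z up
- short_post: the short post: plain metal rod 12.7 mm in diameter, only 50 mm tall, standing loose at the back of the corral beside the long post; to be left alone. Origin at the centre of its underside, z up
- mat: thin black rubber mat fixed to the table between the robot and the corral, to the left or right of the jar: 100 mm along its x, 160 mm along its y, 3 mm thick. Origin at its middle, at table height
- jar: opaque white jar fixed to the table beside the mat, to its left or right, 90 mm tall: body 56 mm in outer diameter, drawn in to a neck 38 mm outside and 30 mm inside (the neck runs from 70 to 90 mm height); inner floor 5 mm above the table, so the long post sinks wholly inside. Origin at the centre of its underside, z up
Things that resemble listed ones, but are neither listed nor needed, are in the scene too. Leave any green or orange look-alike of the bottle alone.

How it is judged:
By the outcome, as a careful person would: the job done as asked, in the order asked, and still so for the second after the job is handed in, with the robot touching nothing.
It also fails if it takes over 120 s, if anything falls off the work surface, if the arm or the gripper's body presses on something with over 40 N, if the wrist force passes 120 N, or if a joint passes its speed limit or range.

## Working session

There is one attempt and no reset: what is moved stays moved. The work goes in short steps, Python scripts to look and compute and a shell command to move; the robot and the scene stay as the last step left them, time stands still between calls to the robot, and variables do not carry over. Pictures are saved under pics/ and viewed, at most 14 in all, crops included, and the job is handed in when it is done.

```bash
ls; mkdir -p pics; python3 - <<'E'
from bench import *
import cv2,numpy as np
s=read_state();print({k:np.round(v,3).tolist() for k,v in s.items()})
for n in("scene","side"):
    im,d=get_image(n);cv2.imwrite(f"pics/{n}0.png",im);np.savez(f"pics/{n}0.npz",im=im,d=d)
    print(n,camera_model(n))
print(camera_model("wrist"))
E
```

```text
pics
{'clock': 0.0, 'joints': [1.382, 0.386, 0.007, -0.0, -1.194, -0.259], 'joint_vel': [0.0, -0.0, -0.001, 0.0, 0.0, -0.001], 'joint_efforts': [0.001, -39.229, 18.84, 4.186, -0.005, -0.0], 'position': [270.347, 562.881, 230.183], 'ee_rot': [0.975, -0.222, -0.0, 0.001], 'contact_force': [-0.228, 0.16, 0.185], 'wrist_torque': [0.038, -0.007, 0.018], 'grasp_force': 0.0, 'gripper_width': 85.049}
scene {'K': array([[427.79367166,   0.        , 248.92046232],
       [  0.        , 427.79367166, 188.89891592],
       [  0.        ,   0.        ,   1.        ]]), 'rvec': array([ 2.49227477,  0.46865601, -0.15468635]), 'tvec': array([-548.01488516,   40.45784383,  911.43127998])}
side {'K': array([[351.99708557,   0.        , 256.6484074 ],
       [  0.        , 351.99708557, 190.33717505],
       [  0.        ,   0.        ,   1.        ]]), 'rvec': array([ 1.92828905, -0.28611359,  0.17653686]), 'tvec': array([-443.72712437,  185.88819372,  551.35858175])}
{'K': array([[297.31863964,   0.        , 252.9334976 ],
       [  0.        , 297.31863964, 193.97931135],
       [  0.        ,   0.        ,   1.        ]]), 'hand_eye': array([[-1.96708815e-04, -9.46784416e-01, -3.21868346e-01,
         8.20761041e+01],
       [ 9.99999861e-01, -2.85084255e-05, -5.27288429e-04,
         4.96779237e-01],
       [ 4.90052507e-04, -3.21868404e-01,  9.46784289e-01,
        -1.41891415e+02],
       [ 0.00000000e+00,  0.00000000e+00,  0.00000000e+00,
         1.00000000e+00]])}
```

View pics/scene0.png

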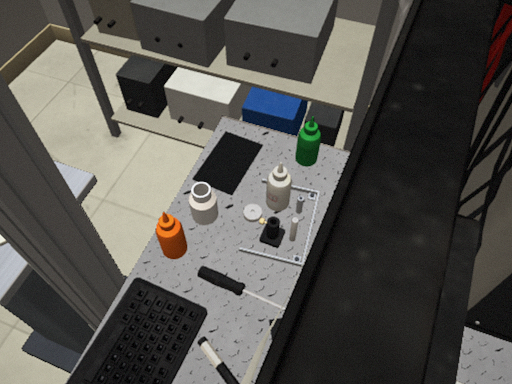

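View pics/side0.png

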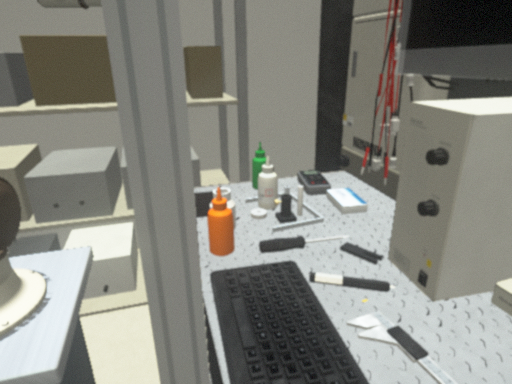

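The scene view shows the corral with its front ends at (263,181) and (240,249) and its back corners at (315,193) and (298,260). The bottle is at (279,188), the holder at (272,232), the long post at (294,229) and the short post at (300,203). The mat is at (228,162) and the jar at (203,205). A dark overhead body covers the right of the picture, and the side view agrees with this.

```bash
cat > h.py <<'E'
import numpy as np,cv2
from bench import *
from scipy.spatial.transform import Rotation as R
def cam(n):
    m=camera_model(n);return m["K"],R.from_rotvec(m["rvec"]).as_matrix(),m["tvec"]
def rays(n,uv,state=None):
    "origin, directions (camera z=1 where pinhole) in world"
    uv=np.atleast_2d(uv).astype(float)
    if n!="wrist":
        K,Rm,t=cam(n);d=np.c_[uv,np.ones(len(uv))]@np.linalg.inv(K).T
        return -Rm.T@t,d@Rm
    m=camera_model(n);K=m["K"];q=(uv-K[:2,2])/K[0,0];r=np.linalg.norm(q,axis=1)+1e-12
    d=np.c_[q*(np.sin(r)/r)[:,None],np.cos(r)]
    Rt=R.from_quat(state["ee_rot"]).as_matrix();H=m["hand_eye"]
    return Rt@H[:3,3]+state["position"],d@(Rt@H[:3,:3]).T
def onplane(n,uv,z,state=None):
    o,d=rays(n,uv,state);return o+d*((z-o[2])/d[:,2])[:,None]
def cloud(n,d):
    v,u=np.mgrid[:384,:512];o,r=rays(n,np.c_[u.ravel(),v.ravel()])
    return (o+r*d.reshape(-1,1)).reshape(384,512,3)
E
python3 - <<'E'
from h import *
f=np.load("pics/scene0.npz");im,d=f["im"],f["d"];P=cloud("scene",d);P[d==0]=np.nan
np.set_printoptions(precision=1,suppress=True)
for nm,u,v in [("cf",263,181),("cf2",240,249),("cb",315,193),("cb2",298,260),("btl",279,188),("btltip",281,167),("hold",272,222),("foot",272,240),("long",295,220),("longb",293,238),("short",300,199),("shortb",300,211),("disc",253,212),("mat",228,162),("matc",229,133),("matc",262,143),("matc",197,173),("matc",228,190),("jarrim",203,190),("green",308,150),("orange",172,240),("blk",330,200),("blk",322,160),("blk",310,270),("blk",345,150),("blk",420,200),("driver",225,282),("tip",285,305)]:
    print(nm,P[v,u],end="; ")
    if nm in("cf","cf2","cb","cb2"):print(onplane("scene",[u,v],12)[0])
    else:print()
print("jar rim 90",onplane("scene",[203,190],90),"mat",onplane("scene",[[229,133],[262,143],[197,173],[228,190]],3))
f=np.load("pics/side0.npz");P2=cloud("side",f["d"]);P2[f["d"]==0]=np.nan
for u,v in[(450,50),(410,70),(330,20),(410,110),(450,120)]:print("side",P2[v,u])
x,y,z=P.reshape(-1,3).T
for zl in(150,300,500):
    m=(z>zl)&(x>300)&(x<1200);print(zl,m.sum(),np.nanpercentile(P.reshape(-1,3)[m],[0,2,50,100],axis=0) if m.any() else "")
i=cv2.resize(im[140:270,180:340],None,fx=4.8,fy=4.4,interpolation=cv2.INTER_CUBIC);cv2.imwrite("pics/crop0.png",i)
E
```

```text
cf [515.6 271.2   6.1]; [517.  267.1  12. ]
cf2 [532.   96.5  10.5]; [532.3  95.8  12. ]
cb [631.2 282.4   5. ]; [631.7 277.5  12. ]
cb2 [644.8 119.2   2.4]; [645.4 114.5  12. ]
btl [568.2 214.6  81. ]; 
btltip [563.4 233.5 123. ]; 
hold [575.3 158.3  43.6]; 
foot [583.6 139.    8.9]; 
long [619.1 160.8  73.8]; 
longb [621.7 156.2  13. ]; 
short [610.7 226.1  49.2]; 
shortb [615.  225.5   7.2]; 
disc [525.7 183.7  13.9]; 
mat [421.7 295.1   2.7]; 
matc [389.5 377.1   3.8]; 
matc [473.  380.1  -1.2]; 
matc [368.  242.8  -0.2]; 
matc [452.4 222.9   3.3]; 
jarrim [419.6 174.8  50.4]; 
green [nan nan nan]; 
orange [422.3  39.4  72.7]; 
blk [ 688.8 -177.1  653.3]; 
blk [619.8 380.9  -0.6]; 
blk [ 689.8 -203.5  655.7]; 
blk [661.8 426.8   2.2]; 
blk [ 714.8 -168.7  655.6]; 
driver [533.9  18.6  21.4]; 
tip [650.   24.3   2.6]; 
jar rim 90 [[434.7 151.   90. ]] mat [[389.2 377.8   3. ]
 [474.2 376.6   3. ]
 [369.3 240.7   3. ]
 [452.3 223.    3. ]]
side [ 687.9 -148.6  368. ]
side [692.9 -70.4 339.9]
side [904.9 620.  464.5]
side [689.3 -87.5 281.8]
side [ 683.4 -174.4  281.3]
150 75015 [[ 300.  -236.5  150. ]
 [ 333.2 -229.1  189.1]
 [ 709.1 -147.4  653.8]
 [ 967.6  823.   658.6]]
300 66588 [[ 300.5 -236.5  300.1]
 [ 342.3 -229.5  317. ]
 [ 709.1 -160.9  654.3]
 [ 898.4  600.6  658.6]]
500 55869 [[ 680.9 -236.5  500.1]
 [ 687.7 -230.1  581.3]
 [ 709.7 -175.7  654.7]
 [ 800.1  100.8  658.6]]
```

View pics/crop0.png

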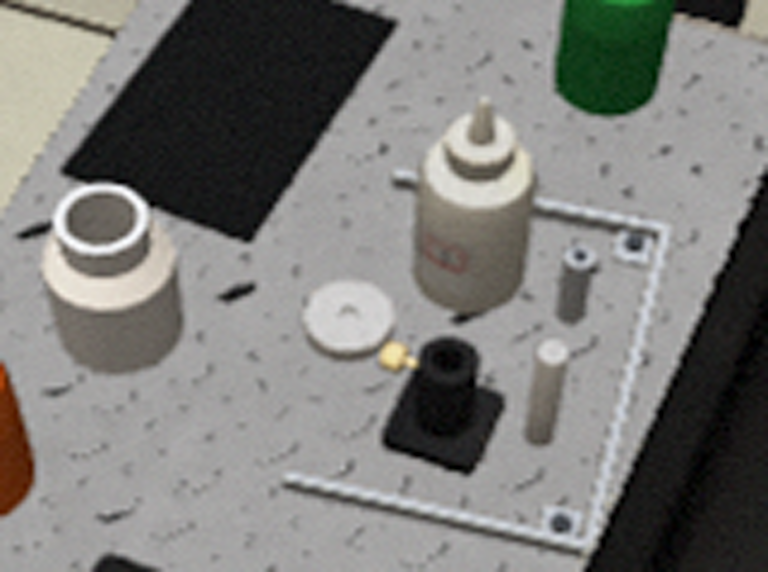

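The crop shows the long post (light, (552,348)) behind the holder and the short one behind the bottle. The jar mouth is at (103,218), the brass screw points at a loose white disc at (350,315), and the mat is clear.

```bash
python3 - <<'E'
from h import *
np.set_printoptions(precision=1,suppress=True)
c=lambda a,b:[180+(a+.5)/4.8-.5,140+(b+.5)/4.4-.5]
o={}
for nm,a,b,z in[("bottle",484,100,135),("hold",449,355,59),("long",552,348,75),("short",580,255,50),("jar",103,218,90),("disc",350,315,12),("screw",393,356,46),("f1",385,440,8),("f2",468,470,8),("f3",503,402,8),("cb",668,228,12),("cb2",588,550,12),("cf",395,178,12),("cf2",285,480,12)]:
    o[nm]=onplane("scene",c(a,b),z)[0];print(nm,o[nm])
print(np.linalg.norm(o["long"]-o["short"]-[0,0,25]))
s=read_state();Rt=R.from_quat(s["ee_rot"]);print(Rt.as_matrix())
print(Rt.inv().apply(np.array([560,200,330])-s["position"]))
E
```

```text
bottle [561.2 234.5 135. ]
hold [578.6 153.8  59. ]
long [617.6 162.5  75. ]
short [610.6 229.2  50. ]
jar [430.4 151.4  90. ]
disc [523.7 186.3  12. ]
screw [555.4 152.6  46. ]
f1 [560.5 131.4   8. ]
f2 [597.8 129.5   8. ]
f3 [600.  167.9   8. ]
cb [638.1 284.3  12. ]
cb2 [655.7 108.1  12. ]
cf [513.9 268.6  12. ]
cf2 [530.2  95.7  12. ]
67.1196706763766
[[ 0.9 -0.4 -0. ]
 [-0.4 -0.9 -0. ]
 [ 0.   0.  -1. ]]
[418.2 201.8 -99.2]
```

```bash
python3 - <<'E'
from h import *
np.set_printoptions(precision=3,suppress=True)
K,Rm,t=cam("scene")
f=np.load("pics/scene0.npz");P=cloud("scene",f["d"])
for y in(-100,0,50,100,150,200,250):
    q=K@(Rm@np.array([720,y,655.])+t);u,v=(q[:2]/q[2]).astype(int);print(y,u,v,P[v,u] if 0<=u<512 and 0<=v<384 else "")
s=read_state();Rt=R.from_quat(s["ee_rot"]);print(Rt.inv().apply(np.array([540,200,330])-s["position"]), np.arctan2(*Rt.as_matrix()[1::-1,0]))
E
```

```text
-100 459 69 [720.257 -97.614 653.555]
0 478 -48 
50 485 -88 
100 490 -121 
150 495 -147 
200 499 -169 
250 502 -188 
[400.21  210.507 -99.206] -0.4479864448627473
```

```bash
python3 -m handwheel '[[0.4,0.21,-0.099,0,0,-0.448,1],[0.4,0.21,-0.099,0,0,-0.448,1],[0.4,0.21,-0.099,0,0,-0.448,1],[0.4,0.21,-0.099,0,0,-0.448,1],[0.4,0.21,-0.099,0,0,-0.448,1],[0.4,0.21,-0.099,0,0,-0.448,1],[0.4,0.21,-0.099,0,0,-0.448,1],[0.4,0.21,-0.099,0,0,-0.448,1],[0.4,0.21,-0.099,0,0,-0.448,1],[0.4,0.21,-0.099,0,0,-0.448,1]]'
python3 - <<'E'
from h import *
s=read_state();im,d=get_image("wrist")
print(s["clock"],s["position"],s["ee_rot"],s["joints"],s["joint_vel"])
cv2.imwrite("pics/w1.png",im);np.savez("pics/w1.npz",im=im,d=d,p=s["position"],q=s["ee_rot"])
E
```

```text
clock: 1.35
position: [539.7, 201.2, 329.6]
ee_rot: [1.0, 0.0, -0.001, 0.0]
contact_force: [-1.0, -0.2, 0.8]
gripper_width: 85.0
grasp_force: 0.0
1.35 [539.69899228 201.18227222 329.62810138] [ 9.99999772e-01  1.80991826e-04 -6.33146563e-04  1.49055373e-04] [ 6.37665674e-01  2.49967454e-01  5.78605825e-02 -5.23620148e-04
 -1.37988450e+00  9.33592303e-01] [ 0.01847851 -0.00201165 -0.00349801  0.00292282 -0.00116589  0.00447132]
```

View pics/w1.png

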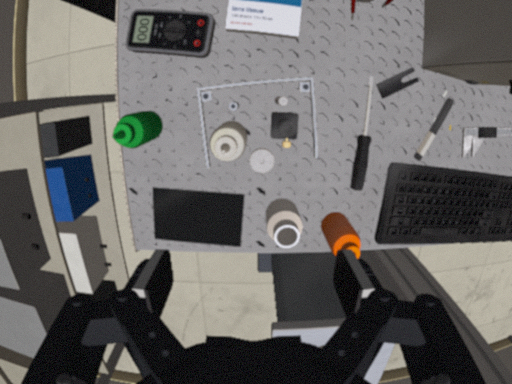

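The wrist view is clear: bottle spout at (225,147), holder at (285,125), long post at (283,100), short post at (234,105), jar mouth at (286,236), mat at (199,216) and loose disc at (262,160). I'll zoom in for accurate pixels.

```bash
python3 - <<'E'
import cv2
im=cv2.imread("pics/w1.png");cv2.imwrite("pics/w1c.png",cv2.resize(im[70:175,190:330],None,fx=5.7,fy=5.7,interpolation=cv2.INTER_CUBIC))
E
```

```text
(no output)
```

View pics/w1c.png

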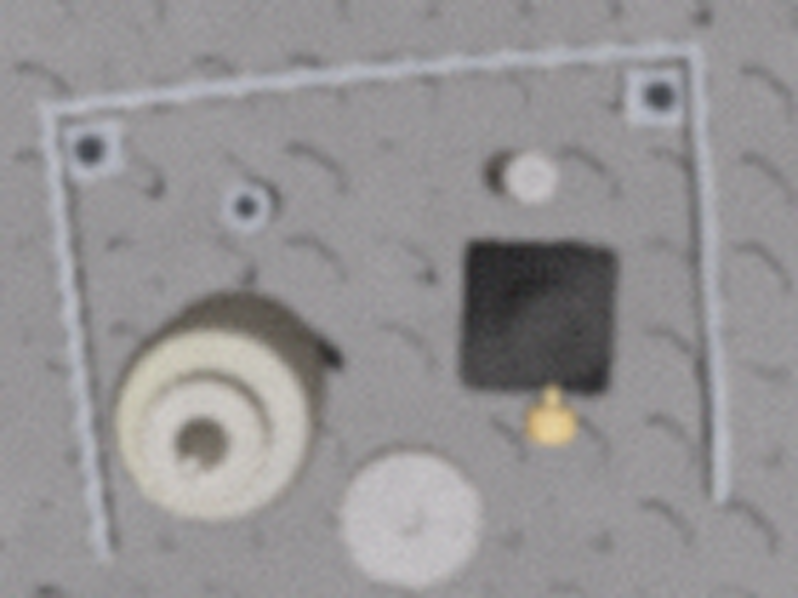

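The bottle's shoulder circle is centred at crop (215,425). The foot corners are (467,240), (615,250), (605,393) and (460,385), the screw is at (551,425), and the post tops are at (531,178) and (246,207).

```bash
python3 - <<'E'
from h import *
np.set_printoptions(precision=1,suppress=True)
f=np.load("pics/w1.npz");s=dict(position=f["p"],ee_rot=f["q"])
c=lambda a,b:[190+(a+.5)/5.7-.5,70+(b+.5)/5.7-.5]
o={}
for nm,a,b,z in[("tip",203,443,135),("shoulder",215,425,93),("shR",312,425,93),("long",531,178,75),("short",246,207,50),("f1",467,240,10),("f2",615,250,10),("f3",605,393,10),("f4",460,385,10),("screwend",551,442,46),("screwbase",553,390,46),("disc",411,518,12),("discL",342,518,12),("cb",45,107,12),("cb2",698,46,12),("cf",105,558,12),("cf2",722,498,12)]:
    o[nm]=onplane("wrist",c(a,b),z,s)[0];print(nm,o[nm])
print("d",np.linalg.norm((o["long"]-o["short"])[:2]), "shr",np.linalg.norm(o["shR"]-o["shoulder"]))
F=np.array([o[k] for k in("f1","f2","f3","f4")]);ctr=F.mean(0)
e=(F[1]-F[0]+F[2]-F[3]);e2=(F[0]-F[3]+F[1]-F[2])
print("foot ctr",ctr,"sizes",np.linalg.norm(e)/2,np.linalg.norm(e2)/2,"xh dir",np.degrees(np.arctan2(e[1],e[0])),"yh dir",np.degrees(np.arctan2(e2[1],e2[0])))
yh=e2/np.linalg.norm(e2);print("holder origin",ctr-3*yh)
jr,mt=(286,236,90),[(156,188),(244,193),(241,246),(153,240)]
print("jar",onplane("wrist",jr[:2],90,s),"mat",onplane("wrist",mt,3,s))
E
```

```text
tip [563.6 233.  135. ]
shoulder [560.5 234.2  93. ]
shR [560.3 212.3  93. ]
long [616.1 162.   75. ]
short [608.3 229.5  50. ]
f1 [598.  172.7  10. ]
f2 [596.  132.4  10. ]
f3 [556.4 134.1  10. ]
f4 [558.1 174.2  10. ]
screwend [548.6 152.9  46. ]
screwbase [562.  152.7  46. ]
disc [521.  187.4  12. ]
discL [521.  206.6  12. ]
cb [635.9 286.2  12. ]
cb2 [652.9 111.   12. ]
cf [509.9 273.2  12. ]
cf2 [527.6 100.1  12. ]
d 67.94506632447298 shr 21.9176576634601
foot ctr [577.1 153.4  10. ] sizes 40.25820138993955 39.83073778094309 xh dir -92.60647618430545 yh dir -2.3233091103921795
holder origin [574.1 153.5  10. ]
jar [[427.8 153.6  90. ]] mat [[472.8 367.5   3. ]
 [463.8 216.1   3. ]
 [363.6 222.6   3. ]
 [372.2 385.9   3. ]]
```

```bash
python3 -m handwheel '[[0.022,-0.033,0.04,0,0,0,1],[0.022,-0.033,0.1,0,0,0,1],[0.022,-0.033,0.16,0,0,0,1],[0.022,-0.033,0.21,0,0,0,1],[0.022,-0.033,0.24,0,0,0,1],[0.022,-0.033,0.255,0,0,0,1],[0.022,-0.033,0.264,0,0,0,1],[0.022,-0.033,0.264,0,0,0,1],[0.022,-0.033,0.264,0,0,0,1],[0.022,-0.033,0.264,0,0,0,1]]'
python3 - <<'E'
from h import *
s=read_state();im,d=get_image("wrist");print(s["position"],s["ee_rot"])
cv2.imwrite("pics/w2.png",im)
E
```

```text
clock: 2.65
position: [562.7, 234.2, 67.4]
ee_rot: [1.0, 0.0, 0.001, -0.001]
contact_force: [-0.2, -0.5, 0.2]
gripper_width: 85.2
grasp_force: 0.0
[562.72527921 234.19616041  67.42555524] [ 9.99999439e-01  1.22002484e-04  8.66439087e-04 -5.97304800e-04]
```

View pics/w2.png

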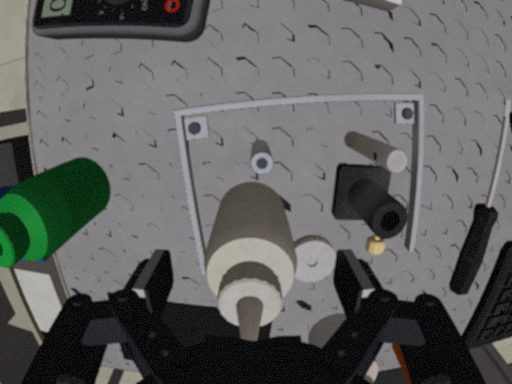

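The bottle is centred between the fingers (column 252), with the spout clear of the palm. Closing.

```bash
python3 -m handwheel '[[0,0,0.002,0,0,0,1],[0,0,0.002,0,0,0,-1],[0,0,0.002,0,0,0,-1],[0,0,0.002,0,0,0,-1],[0,0,0.002,0,0,0,-1],[0,0,0.002,0,0,0,-1],[0,0,0.002,0,0,0,-1],[0,0,0.002,0,0,0,-1]]'
python3 - <<'E'
from h import *
s=read_state();print(s["position"],s["grasp_force"],s["gripper_width"])
np.set_printoptions(precision=1,suppress=True)
s=dict(position=np.array([562.7,234.2,67.4]),ee_rot=[1,0.0001,.0009,-.0006])
for n,u,v,z in[("long",397,160,75),("short",262,160,50),("col",391,220,59),("screw",375,252,46)]:print(n,onplane("wrist",[u,v],z,s))
E
```

```text
clock: 3.7
position: [562.7, 234.3, 64.9]
ee_rot: [1.0, 0.0, 0.001, -0.0]
contact_force: [0.7, 0.7, 5.4]
gripper_width: 46.2
grasp_force: 61.9
[562.71636992 234.25067197  64.90865866] 61.880725203081965 46.2131423810035
long [[616.9 162.2  75. ]]
short [[610.2 229.2  50. ]]
col [[577.3 151.9  59. ]]
screw [[548.2 152.3  46. ]]
```

```bash
python3 -m handwheel '[[0,0,-0.01,0,0,0,-1],[0,0,-0.04,0,0,0,-1],[0,0,-0.08,0,0,0,-1],[0,0,-0.1,0,0,0,-1],[-0.04,-0.03,-0.1,0,0,0,-1],[-0.085,-0.06,-0.1,0,0,0,-1],[-0.125,-0.09,-0.1,0,0,0,-1],[-0.145,-0.104,-0.1,0,0,0,-1],[-0.145,-0.104,-0.1,0,0,0,-1],[-0.145,-0.104,-0.1,0,0,0,-1]]'
python3 - <<'E'
from h import *
s=read_state();im,d=get_image("wrist");print(s["position"],s["grasp_force"],s["gripper_width"],s["contact_force"])
cv2.imwrite("pics/w3.png",im)
E
```

```text
clock: 4.95
position: [417.2, 337.3, 164.0]
ee_rot: [1.0, -0.0, -0.0, 0.0]
contact_force: [1.0, -0.1, -1.2]
gripper_width: 45.9
grasp_force: 61.8
[417.22786408 337.27278288 163.96661119] 61.802791161462665 45.91550238925588 [ 0.99290518 -0.08846409 -1.22622357]
```

View pics/w3.png

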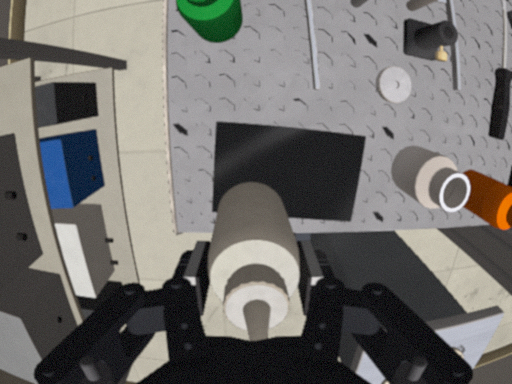

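The bottle is held upright over the mat, whose corners are at (216,122), (364,136) and (351,221). The jar mouth is at (453,192).

```bash
python3 - <<'E'
from h import *
np.set_printoptions(precision=1,suppress=True)
s=dict(position=np.array([417.2,337.3,164.]),ee_rot=[1,0,0,0])
print(onplane("wrist",[(216,122),(364,136),(351,221)],3,s),onplane("wrist",(454,191),90,s))
E
```

```text
[[473.6 374.9   3. ]
 [461.7 218.7   3. ]
 [363.2 223.9   3. ]] [[428.7 155.2  90. ]]
```

```bash
python3 -m handwheel '[[0.002,0,0.03,0,0,0,-1],[0.002,0,0.06,0,0,0,-1],[0.002,0,0.08,0,0,0,-1],[0.002,0,0.09,0,0,0,-1],[0.002,0,0.094,0,0,0,-1],[0.002,0,0.095,0,0,0,-1],[0.002,0,0.095,0,0,0,-1],[0.002,0,0.095,0,0,0,-1]]'
```

```text
clock: 6.0
position: [419.4, 338.2, 70.0]
ee_rot: [1.0, 0.0, 0.0, -0.001]
contact_force: [0.2, 0.7, -2.1]
gripper_width: 45.7
grasp_force: 61.8
```

```bash
python3 -m handwheel '[[0,0,0.002,0,0,0,-1],[0,0,0.0025,0,0,0,-1],[0,0,0.0025,0,0,0,-1]]'; python3 -m handwheel '[[0,0,0,0,0,0,1],[0,0,0,0,0,0,1],[0,0,0,0,0,0,1],[0,0,0,0,0,0,1],[0,0,0,0,0,0,1]]'
```

```text
clock: 6.38
position: [419.6, 338.3, 67.9]
ee_rot: [1.0, 0.0, 0.001, -0.0]
contact_force: [-1.3, -0.6, 5.2]
gripper_width: 46.1
grasp_force: 62.4
clock: 7.0
position: [419.2, 337.8, 66.7]
ee_rot: [1.0, 0.0, -0.0, 0.0]
contact_force: [-0.4, 0.6, -0.2]
gripper_width: 85.4
grasp_force: 0.0
```

```bash
python3 -m handwheel '[[0,0,-0.05,0,0,0,1],[0,0,-0.1,0,0,0,1],[0.03,0.035,-0.14,0,0,0.01,1],[0.07,0.085,-0.14,0,0,0.042,1],[0.11,0.13,-0.14,0,0,0.042,1],[0.145,0.17,-0.13,0,0,0.042,1],[0.158,0.185,-0.12,0,0,0.042,1],[0.158,0.185,-0.09,0,0,0.042,1],[0.158,0.185,-0.09,0,0,0.042,1],[0.158,0.185,-0.09,0,0,0.042,1]]'
python3 - <<'E'
from h import *
s=read_state();im,d=get_image("wrist");print(s["position"],s["ee_rot"])
cv2.imwrite("pics/w4.png",im);np.savez("pics/w4.npz",p=s["position"],q=s["ee_rot"])
E
```

```text
clock: 8.25
position: [577.5, 153.6, 157.7]
ee_rot: [1.0, -0.02, 0.001, -0.0]
contact_force: [0.3, -1.0, 0.2]
gripper_width: 85.4
grasp_force: 0.0
[577.49839652 153.62299221 157.69402271] [ 9.99795843e-01 -2.01971298e-02  5.89469889e-04 -3.24208347e-05]
```

View pics/w4.png

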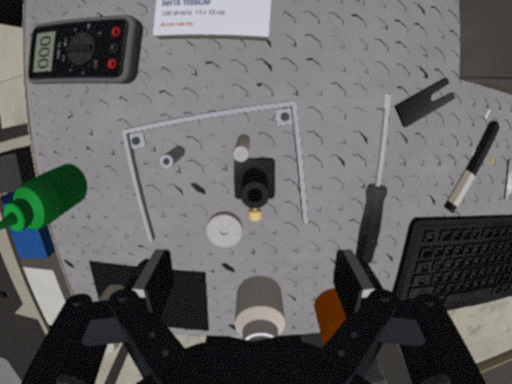

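The holder is nearly on the centre line: column top at (254,187), foot corners (237,158), (273,160), (274,199) and (235,197), screw at (254,215).

```bash
python3 - <<'E'
from h import *
np.set_printoptions(precision=1,suppress=True)
f=np.load("pics/w4.npz");s=dict(position=f["p"],ee_rot=f["q"])
print(onplane("wrist",[(254,187)],59,s),onplane("wrist",[(237,158),(273,160),(274,199),(235,197)],10,s),onplane("wrist",(254,219),46,s),"long",onplane("wrist",(241,154),75,s),"short",onplane("wrist",(166,161),50,s),"disc",onplane("wrist",(224,230),12,s))
E
```

```text
[[584.  152.5  59. ]] [[599.6 168.6  10. ]
 [596.1 132.9  10. ]
 [554.9 132.7  10. ]
 [558.7 173.   10. ]] [[548.9 153.8  46. ]] long [[616.  161.2  75. ]] short [[608.6 229.2  50. ]] disc [[522.4 187.   12. ]]
```

```bash
python3 -m handwheel '[[0,0.001,0.03,0,0,0.015,1],[0,0.001,0.07,0,0,0.015,1],[0,0.001,0.1,0,0,0.015,1],[0,0.001,0.12,0,0,0.015,1],[0,0.001,0.132,0,0,0.015,1],[0,0.001,0.134,0,0,0.015,1],[0,0.001,0.134,0,0,0.015,1]]'; python3 -m handwheel '[[0,0,0,0,0,0,-1],[0,0,0,0,0,0,-1],[0,0,0,0,0,0,-1],[0,0,0,0,0,0,-1],[0,0,0,0,0,0,-1],[0,0,0,0,0,0,-1],[0,0,0,0,0,0,-1],[0,0,0,0,0,0,-1],[0,0,0,0,0,0,-1]]'
```

```text
clock: 9.18
position: [577.8, 152.4, 23.8]
ee_rot: [1.0, -0.028, 0.001, -0.0]
contact_force: [-0.8, -0.1, -0.9]
gripper_width: 85.5
grasp_force: 0.0
clock: 10.3
position: [577.4, 152.0, 23.1]
ee_rot: [1.0, -0.028, 0.0, -0.0]
contact_force: [-1.5, -0.0, 6.1]
gripper_width: 23.3
grasp_force: 59.1
```

```bash
python3 -m handwheel '[[0,0,-0.01,0,0,0,-1],[0,0,-0.05,0,0,0,-1],[0,0,-0.1,0,0,0,-1],[0,0,-0.12,0,0,0,-1],[-0.045,-0.025,-0.12,0,0,0,-1],[-0.095,-0.05,-0.12,0,0,0,-1],[-0.14,-0.075,-0.12,0,0,0,-1],[-0.167,-0.086,-0.12,0,0,0,-1],[-0.167,-0.086,-0.12,0,0,0,-1],[-0.167,-0.086,-0.12,0,0,0,-1]]'
python3 - <<'E'
from h import *
s=read_state();im,d=get_image("wrist");print(s["position"],s["ee_rot"])
cv2.imwrite("pics/w5.png",im)
E
```

```text
clock: 11.55
position: [415.6, 247.1, 142.8]
ee_rot: [1.0, -0.028, -0.0, 0.0]
contact_force: [-0.2, -0.8, -1.9]
gripper_width: 23.5
grasp_force: 59.2
[415.55142009 247.12591555 142.77106038] [ 9.99596303e-01 -2.84117872e-02 -2.27475088e-05  3.03561249e-05]
```

View pics/w5.png

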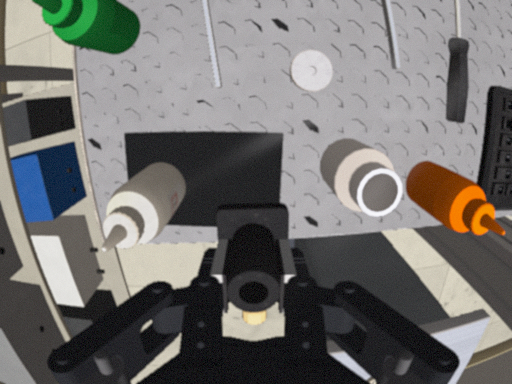

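The bottle stands on the mat at about (150,200), and the holder is held upright clear of it.

```bash
python3 -m handwheel '[[0,0,0.03,0,0,0,-1],[0,0,0.06,0,0,0,-1],[0,0,0.09,0,0,0,-1],[0,0,0.105,0,0,0,-1],[0,0,0.112,0,0,0,-1],[0,0,0.115,0,0,0,-1],[0,0,0.116,0,0,0,-1],[0,0,0.116,0,0,0,-1]]'
```

```text
clock: 12.6
position: [415.7, 247.5, 27.3]
ee_rot: [1.0, -0.028, 0.0, -0.0]
contact_force: [0.9, 0.7, -1.3]
gripper_width: 23.5
grasp_force: 59.2
```

```bash
python3 - <<'E'
from h import *
s=read_state();im,d=get_image("wrist");print(s["position"],s["contact_force"])
cv2.imwrite("pics/w6.png",im)
E
```

```text
[415.65958724 247.51406506  27.33527801] [ 0.90957715  0.72700828 -1.34115671]
```

View pics/w6.png

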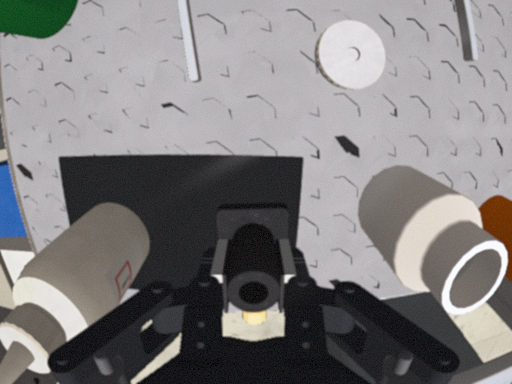

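The holder is on the mat with its foot on the rubber, and the linkage passes close to the bottle's cap. I'll open only slightly and lift straight up.

```bash
python3 -m handwheel '[[0,0,0.001,0,0,0,-1],[0,0,0.0015,0,0,0,-1],[0,0,0.0015,0,0,0,-0.3],[0,0,0.0015,0,0,0,-0.3],[0,0,0.0015,0,0,0,-0.3],[0,0,0.0015,0,0,0,-0.3]]';python3 -m handwheel '[[0,0,-0.01,0,0,0,-0.3],[0,0,-0.04,0,0,0,-0.3],[0,0,-0.08,0,0,0,-0.3],[0,0,-0.13,0,0,0,-0.3],[0,0,-0.15,0,0,0,-0.3]]'
```

```text
clock: 13.4
position: [415.3, 247.2, 25.3]
ee_rot: [1.0, -0.028, -0.0, 0.0]
contact_force: [0.1, 0.3, -0.8]
gripper_width: 29.8
grasp_force: 0.0
clock: 14.02
position: [416.4, 248.2, 179.3]
ee_rot: [1.0, -0.028, 0.002, -0.002]
contact_force: [0.0, 0.3, -0.1]
gripper_width: 30.2
grasp_force: 0.0
```

```bash
python3 -m handwheel '[[0.02,0.007,0,0,0,0.18,-0.1],[0.05,0.018,0,0,0,0.36,-0.1],[0.09,0.033,0,0,0,0.54,-0.1],[0.13,0.047,0,0,0,0.72,-0.1],[0.17,0.062,0,0,0,0.9,-0.1],[0.205,0.0745,0.01,0,0,1.08,-0.1],[0.205,0.0745,0.02,0,0,1.26,-0.1],[0.205,0.0745,0.03,0,0,1.44,-0.1],[0.205,0.0745,0.03,0,0,1.514,-0.1],[0.205,0.0745,0.03,0,0,1.514,-0.1]]'
python3 - <<'E'
from h import *
s=read_state();im,d=get_image("wrist");print(s["position"],s["ee_rot"])
cv2.imwrite("pics/w7.png",im);np.savez("pics/w7.npz",p=s["position"],q=s["ee_rot"])
E
```

```text
clock: 15.28
position: [615.8, 161.1, 145.8]
ee_rot: [0.707, -0.707, 0.0, -0.0]
contact_force: [0.2, 0.4, 0.5]
gripper_width: 38.3
grasp_force: 0.0
[615.76691247 161.13238864 145.77295568] [ 7.07423782e-01 -7.06789629e-01  6.67080513e-05 -9.15348377e-05]
```

View pics/w7.png

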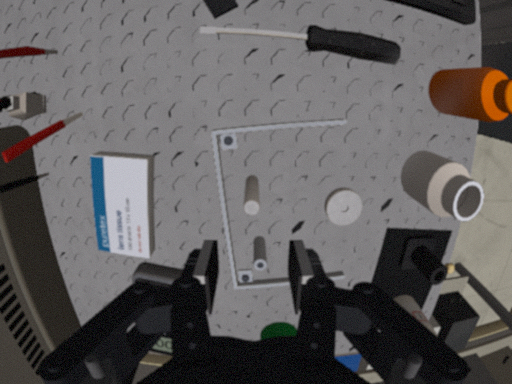

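The long post's top is at (251,208), between the jaws in column. The holder and bottle stand on the mat to the right, and the short post is at (261,265).

```bash
python3 - <<'E'
from h import *
np.set_printoptions(precision=1,suppress=True)
f=np.load("pics/w7.npz");s=dict(position=f["p"],ee_rot=f["q"])
print("long",onplane("wrist",(251,208),75,s),"short",onplane("wrist",(261,265),50,s),"jar",onplane("wrist",(467,200),90,s))
E
```

```text
long [[616.4 161.9  75. ]] short [[607.3 229.5  50. ]] jar [[430.2 150.8  90. ]]
```

```bash
python3 -m handwheel '[[-0.001,-0.001,0.03,0,0,0,-0.1],[-0.001,-0.001,0.06,0,0,0,-0.1],[-0.001,-0.001,0.085,0,0,0,-0.1],[-0.001,-0.001,0.1,0,0,0,-0.1],[-0.001,-0.001,0.102,0,0,0,-0.1],[-0.001,-0.001,0.102,0,0,0,-0.1]]'; python3 -m handwheel '[[0,0,0,0,0,0,-1],[0,0,0,0,0,0,-1],[0,0,0,0,0,0,-1],[0,0,0,0,0,0,-1],[0,0,0,0,0,0,-1],[0,0,0,0,0,0,-1]]'; python3 -m handwheel '[[0,0,-0.01,0,0,0,-1],[0,0,-0.04,0,0,0,-1],[0,0,-0.08,0,0,0,-1],[0,0,-0.12,0,0,0,-1],[0,0,-0.13,0,0,0,-1]]'
```

```text
clock: 16.08
position: [617.5, 162.5, 44.3]
ee_rot: [0.707, -0.707, 0.0, -0.001]
contact_force: [-0.6, -0.7, 0.9]
gripper_width: 38.4
grasp_force: 0.0
clock: 16.82
position: [617.4, 162.5, 44.6]
ee_rot: [0.707, -0.707, 0.0, -0.001]
contact_force: [-0.7, 0.3, 6.0]
gripper_width: 10.8
grasp_force: 58.5
clock: 17.45
position: [618.0, 162.7, 176.6]
ee_rot: [0.707, -0.707, 0.001, -0.003]
contact_force: [-0.1, -0.5, -0.7]
gripper_width: 10.7
grasp_force: 58.5
```

```bash
python3 -m handwheel '[[0.003,0.05,0,0,0,0,-1],[0.006,0.1,0,0,0,0,-1],[0.008,0.15,0,0,0,0,-1],[0.01,0.18,0,0,0,0,-1],[0.01,0.1885,0,0,0,0,-1],[0.01,0.1885,0,0,0,0,-1],[0.01,0.1885,0,0,0,0,-1],[0.01,0.1885,0,0,0,0,-1]]'
python3 - <<'E'
from h import *
s=read_state();im,d=get_image("wrist");print(s["position"],s["ee_rot"])
cv2.imwrite("pics/w8.png",im);np.savez("pics/w8.npz",p=s["position"],q=s["ee_rot"])
E
```

```text
clock: 18.45
position: [429.0, 152.4, 173.0]
ee_rot: [-0.707, 0.707, -0.0, -0.0]
contact_force: [-0.4, -0.5, -1.1]
gripper_width: 11.0
grasp_force: 58.7
[429.02471526 152.35453793 172.97514712] [-7.06860755e-01  7.07352684e-01 -1.34490131e-06 -2.32466917e-04]
```

View pics/w8.png

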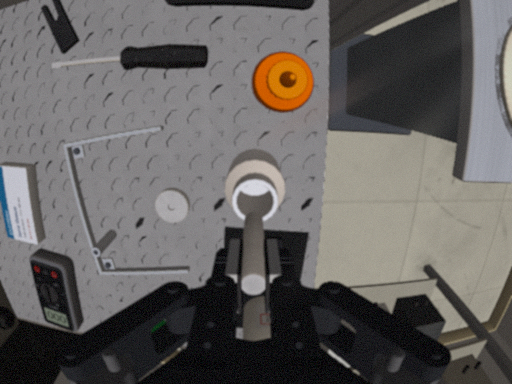

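The rim ellipse is centred at about (255,200.5), and the post hangs vertically above it.

```bash
python3 - <<'E'
from h import *
np.set_printoptions(precision=1,suppress=True)
f=np.load("pics/w8.npz");s=dict(position=f["p"],ee_rot=f["q"])
print("jar",onplane("wrist",[(255,200.5),(233,200),(277,200),(255,180),(255,221)],90,s))
E
```

```text
jar [[426.5 151.4  90. ]
 [444.2 151.   90. ]
 [408.7 151.   90. ]
 [426.5 134.3  90. ]
 [426.4 169.5  90. ]]
```

```bash
python3 -m handwheel '[[0.0005,0.0015,0.02,0,0,0,-1],[0.0005,0.0015,0.04,0,0,0,-1],[0.0005,0.0015,0.055,0,0,0,-1],[0.0005,0.0015,0.068,0,0,0,-1],[0.0005,0.0015,0.074,0,0,0,-1],[0.0005,0.0015,0.074,0,0,0,-1],[0.0005,0.0015,0.074,0,0,0,-1]]'
```

```text
clock: 19.38
position: [427.2, 152.0, 99.8]
ee_rot: [0.707, -0.707, 0.0, -0.001]
contact_force: [0.3, -0.2, -0.9]
gripper_width: 10.8
grasp_force: 58.7
```

```bash
python3 -m handwheel '[[0,0,0,0,0,0,-0.2],[0,0,0,0,0,0,-0.2],[0,0,0,0,0,0,-0.2],[0,0,0,0,0,0,-0.2],[0,0,-0.05,0,0,0,-0.2],[0,0,-0.11,0,0,0,-0.2],[0,0,-0.17,0,0,0,-0.2],[0,0,-0.2,0,0,0,-0.2],[0,0,-0.2,0,0,0,-0.2]]'
python3 - <<'E'
from h import *
s=read_state();im,d=get_image("wrist");print(s["position"],s["ee_rot"])
cv2.imwrite("pics/w9.png",im);np.savez("pics/w9.npz",p=s["position"],q=s["ee_rot"])
E
```

```text
clock: 20.5
position: [427.7, 152.3, 302.0]
ee_rot: [0.707, -0.707, 0.0, -0.003]
contact_force: [-0.1, 0.8, -1.1]
gripper_width: 34.6
grasp_force: 0.0
[427.71989787 152.33753332 302.01062906] [ 7.07139751e-01 -7.07066622e-01  4.83813676e-04 -3.15111403e-03]
```

View pics/w9.png

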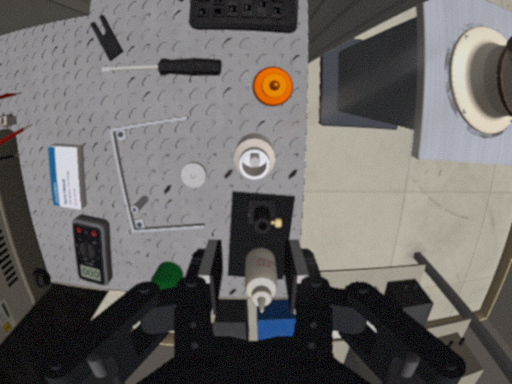

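The post is inside the jar (dark interior with the post end visible at (255,157)). The bottle and holder still stand on the mat. Next I'll go back to the exact holder grasp pose.

```bash
python3 -m handwheel '[[-0.02,0.003,0,0,0,-0.18,-0.3],[-0.05,0.006,0,0,0,-0.36,-0.3],[-0.08,0.01,0,0,0,-0.54,-0.3],[-0.095,0.012,0.02,0,0,-0.72,-0.3],[-0.095,0.012,0.06,0,0,-0.9,-0.3],[-0.095,0.012,0.1,0,0,-1.08,-0.3],[-0.095,0.012,0.14,0,0,-1.26,-0.3],[-0.095,0.012,0.16,0,0,-1.44,-0.3],[-0.095,0.012,0.16,0,0,-1.514,-0.3],[-0.095,0.012,0.16,0,0,-1.514,-0.3]]'; python3 -m handwheel '[[0,0,0,0,0,0,-0.3]]'
```

```text
clock: 21.8
position: [413.9, 245.8, 137.6]
ee_rot: [1.0, -0.029, -0.001, 0.001]
contact_force: [-0.1, 0.1, -0.3]
gripper_width: 30.0
grasp_force: 0.0
clock: 21.92
position: [414.5, 246.4, 138.8]
ee_rot: [1.0, -0.029, -0.0, 0.0]
contact_force: [-0.1, -0.0, -0.0]
gripper_width: 30.1
grasp_force: 0.0
```

```bash
python3 -m handwheel '[[0.0008,-0.001,0.03,0,0,0,-0.3],[0.0008,-0.001,0.06,0,0,0,-0.3],[0.0008,-0.001,0.085,0,0,0,-0.3],[0.0008,-0.001,0.1,0,0,0,-0.3],[0.0008,-0.001,0.11,0,0,0,-0.3],[0.0008,-0.001,0.112,0,0,0,-0.3],[0.0008,-0.001,0.112,0,0,0,-0.3]]'
```

```text
clock: 22.8
position: [415.9, 247.9, 27.7]
ee_rot: [1.0, -0.028, 0.0, -0.0]
contact_force: [0.8, 0.7, -0.2]
gripper_width: 30.3
grasp_force: 0.0
```

```bash
python3 -m handwheel '[[-0.0003,0.0003,0.0015,0,0,0,-0.3],[-0.0003,0.0003,0.0015,0,0,0,-1],[-0.0003,0.0003,0.0015,0,0,0,-1],[-0.0003,0.0003,0.0015,0,0,0,-1],[-0.0003,0.0003,0.0015,0,0,0,-1],[-0.0003,0.0003,0.0015,0,0,0,-1]]'; python3 -m handwheel '[[0,0,-0.01,0,0,0,-1],[0,0,-0.05,0,0,0,-1],[0,0,-0.1,0,0,0,-1],[0,0,-0.12,0,0,0,-1],[0.045,0.025,-0.12,0,0,0,-1],[0.095,0.05,-0.12,0,0,0,-1],[0.14,0.075,-0.12,0,0,0,-1],[0.167,0.086,-0.12,0,0,0,-1],[0.167,0.086,-0.12,0,0,0,-1],[0.167,0.086,-0.12,0,0,0,-1]]'
```

```text
clock: 23.55
position: [415.6, 247.8, 26.3]
ee_rot: [1.0, -0.028, 0.0, -0.0]
contact_force: [-1.5, 0.0, 6.0]
gripper_width: 23.6
grasp_force: 59.3
clock: 24.8
position: [576.1, 151.8, 145.2]
ee_rot: [1.0, -0.029, -0.001, 0.0]
contact_force: [-1.1, 0.4, -1.7]
gripper_width: 23.6
grasp_force: 59.2
```

```bash
python3 -m handwheel '[[0,0,0.04,0,0,0,-1],[0,0,0.08,0,0,0,-1],[0,0,0.105,0,0,0,-1],[0,0,0.115,0,0,0,-1],[0,0,0.117,0,0,0,-1],[0,0,0.117,0,0,0,-1],[0,0,0.117,0,0,0,-1]]'
```

```text
clock: 25.68
position: [577.8, 152.4, 30.0]
ee_rot: [1.0, -0.028, 0.001, -0.001]
contact_force: [-0.2, -0.2, -1.8]
gripper_width: 23.4
grasp_force: 59.2
```

```bash
python3 -m handwheel '[[0,0,0.003,0,0,0,-1],[0,0,0.005,0,0,0,-1],[0,0,0.0063,0,0,0,-1],[0,0,0.0063,0,0,0,-1],[0,0,0.0063,0,0,0,-1]]'
```

```text
clock: 26.3
position: [577.2, 152.0, 23.4]
ee_rot: [1.0, -0.028, 0.0, 0.0]
contact_force: [-2.0, 0.0, 5.2]
gripper_width: 23.2
grasp_force: 59.9
```

Down. Release and lift, then move above the bottle on the mat at z about 175.

```bash
python3 -m handwheel '[[0,0,0,0,0,0,0],[0,0,0,0,0,0,0],[0,0,0,0,0,0,0],[0,0,0,0,0,0,0],[0,0,-0.04,0,0,0,0],[0,0,-0.1,0,0,0,0],[0,0,-0.16,0,0,0,0.4],[0,0,-0.19,0,0,0,1],[0,0,-0.19,0,0,0,1]]'
python3 - <<'E'
from h import *
s=read_state();im,d=get_image("wrist");print(s["position"],s["ee_rot"])
cv2.imwrite("pics/w10.png",im)
q=dict(s)
Rt=R.from_quat(s["ee_rot"]);print(Rt.inv().apply(np.array([419.5,338.1,200])-s["position"])/1e3)
E
```

```text
clock: 27.42
position: [578.5, 152.7, 215.9]
ee_rot: [1.0, -0.028, 0.003, -0.002]
contact_force: [-1.1, 0.1, -0.7]
gripper_width: 85.6
grasp_force: 0.0
[578.51947918 152.67123401 215.90028298] [ 0.99959348 -0.02829146  0.00310586 -0.00167739]
[-0.16934884 -0.1760823   0.01548665]
```

View pics/w10.png

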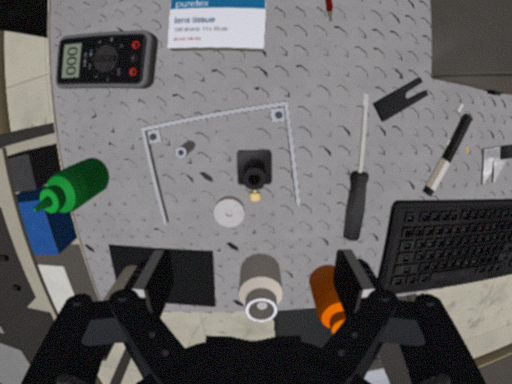

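The holder stands back in its place, with its foot centred near (254,165), and the short post is still upright at (181,153). Now the bottle.

```bash
python3 -m handwheel '[[-0.04,-0.044,0,0,0,-0.056,1],[-0.08,-0.088,0,0,0,-0.056,1],[-0.12,-0.13,0,0,0,-0.056,1],[-0.155,-0.165,0.01,0,0,-0.056,1],[-0.1685,-0.1765,0.015,0,0,-0.056,1],[-0.1685,-0.1765,0.015,0,0,-0.056,1],[-0.1685,-0.1765,0.015,0,0,-0.056,1],[-0.1685,-0.1765,0.015,0,0,-0.056,1]]'
```

```text
clock: 28.48
position: [419.8, 337.0, 197.5]
ee_rot: [1.0, -0.001, 0.0, 0.0]
contact_force: [0.0, 0.6, -0.2]
gripper_width: 85.1
grasp_force: 0.0
```

```bash
python3 -m handwheel '[[-0.0003,-0.001,0.03,0,0,0,1],[-0.0003,-0.001,0.06,0,0,0,1],[-0.0003,-0.001,0.09,0,0,0,1],[-0.0003,-0.001,0.11,0,0,0,1],[-0.0003,-0.001,0.122,0,0,0,1],[-0.0003,-0.001,0.127,0,0,0,1],[-0.0003,-0.001,0.127,0,0,0,1],[-0.0003,-0.001,0.127,0,0,0,1]]'
```

```text
clock: 29.48
position: [419.1, 339.3, 71.3]
ee_rot: [1.0, -0.0, 0.001, -0.001]
contact_force: [0.2, -0.3, 0.3]
gripper_width: 85.5
grasp_force: 0.0
```

```bash
python3 -m handwheel '[[0.0003,0.001,0.003,0,0,0,1],[0.0003,0.001,0.003,0,0,0,1],[0.0003,0.001,0.003,0,0,0,-1],[0.0003,0.001,0.003,0,0,0,-1],[0.0003,0.001,0.003,0,0,0,-1],[0.0003,0.001,0.003,0,0,0,-1],[0.0003,0.001,0.003,0,0,0,-1],[0.0003,0.001,0.003,0,0,0,-1],[0.0003,0.001,0.003,0,0,0,-1]]'
```

```text
clock: 30.6
position: [419.4, 338.4, 68.2]
ee_rot: [1.0, -0.0, 0.001, -0.001]
contact_force: [-0.3, 0.0, 5.9]
gripper_width: 46.1
grasp_force: 61.4
```

```bash
python3 -m handwheel '[[0,0,-0.01,0,0,0,-1],[0,0,-0.04,0,0,0,-1],[0,0,-0.08,0,0,0,-1],[0,0,-0.1,0,0,0,-1],[0.04,0.03,-0.1,0,0,0,-1],[0.085,0.06,-0.1,0,0,0,-1],[0.125,0.09,-0.1,0,0,0,-1],[0.143,0.104,-0.1,0,0,0,-1],[0.143,0.104,-0.1,0,0,0,-1],[0.143,0.104,-0.1,0,0,0,-1]]'; python3 -m handwheel '[[0,0,0.03,0,0,0,-1],[0,0,0.06,0,0,0,-1],[0,0,0.08,0,0,0,-1],[0,0,0.09,0,0,0,-1],[0,0,0.096,0,0,0,-1],[0,0,0.096,0,0,0,-1],[0,0,0.096,0,0,0,-1]]'
```

```text
clock: 31.85
position: [561.1, 233.7, 167.1]
ee_rot: [1.0, -0.0, -0.001, 0.0]
contact_force: [0.2, -0.0, -1.2]
gripper_width: 45.9
grasp_force: 61.9
clock: 32.72
position: [562.3, 234.1, 72.4]
ee_rot: [1.0, -0.0, 0.001, -0.0]
contact_force: [-0.1, -0.2, -1.1]
gripper_width: 46.1
grasp_force: 61.9
```

```bash
python3 -m handwheel '[[0.0003,0,0.003,0,0,0,-1],[0.0003,0,0.006,0,0,0,-1],[0.0003,0,0.007,0,0,0,-1],[0.0003,0,0.007,0,0,0,-1],[0.0003,0,0.007,0,0,0,-1]]'
```

```text
clock: 33.35
position: [562.5, 233.8, 65.2]
ee_rot: [1.0, -0.0, 0.0, -0.0]
contact_force: [-1.6, 0.0, 5.3]
gripper_width: 46.0
grasp_force: 62.5
```

Down on the table at the start pose. Release, lift clear, and check all positions numerically.

```bash
python3 -m handwheel '[[0,0,0,0,0,0,1],[0,0,0,0,0,0,1],[0,0,0,0,0,0,1],[0,0,0,0,0,0,1],[0,0,0,0,0,0,1],[0,0,-0.05,0,0,0,1],[0,0,-0.1,0,0,0,1],[0,0,-0.16,0,0,0,1],[0,0,-0.22,0,0,0,1],[-0.02,0.033,-0.26,0,0,0,1]]'; python3 -m handwheel '[[-0.06,0,-0.01,0,0,0,1],[-0.1,0,-0.01,0,0,0,1],[-0.1,0,-0.01,0,0,0,1],[-0.1,0,-0.01,0,0,0,1]]'
python3 - <<'E'
from h import *
np.set_printoptions(precision=1,suppress=True)
f=np.load("pics/scene0.npz")
im,d=get_image("scene");cv2.imwrite("pics/sF.png",im)
# change map against the first scene picture, as blobs
df=cv2.absdiff(im,f["im"]).max(2);m=(cv2.medianBlur(df,5)>35).astype(np.uint8)
n,l,st,c=cv2.connectedComponentsWithStats(m)
print([st[i].tolist() for i in range(1,n) if st[i][4]>8])
for nm,(x,y,w,h) in dict(bottle=(262,158,32,54),hold=(256,214,32,34),post=(287,214,14,30),short=(294,194,14,20),jar=(186,180,34,46)).items():
    a=f["im"][y:y+h,x:x+w].astype(np.float32).mean(2);b=im[y:y+h,x:x+w].astype(np.float32).mean(2)
    print(nm,cv2.phaseCorrelate(a,b,cv2.createHanningWindow((w,h),cv2.CV_32F)),df[y:y+h,x:x+w].mean())
E
```

```text
clock: 34.6
position: [543.1, 201.8, 327.1]
ee_rot: [1.0, 0.0, 0.002, -0.001]
contact_force: [-0.5, -0.6, -0.2]
gripper_width: 85.3
grasp_force: 0.0
clock: 35.1
position: [442.3, 200.9, 334.8]
ee_rot: [1.0, -0.0, 0.0, -0.0]
contact_force: [0.5, -0.2, -0.4]
gripper_width: 85.4
grasp_force: 0.0
[[169, 0, 63, 90, 2641], [198, 190, 6, 6, 24], [289, 218, 9, 23, 125]]
bottle ((0.28813418664118196, 0.016127841894519435), 0.9630009520936895) 6.945601851851852
hold ((-0.15778700501785892, 0.11044832158540174), 0.9033098113205698) 5.072610294117647
post ((0.5090232650800548, -0.13365206201929958), 0.8215205409791735) 24.65
short ((0.6604225306857412, 0.09659195193509085), 1.010723253885905) 3.8
jar ((-0.12808221017389698, 0.003559336077010755), 0.9339954797868375) 5.647058823529412
```

```bash
python3 -c "
from bench import *
print(job_done())"
```

```text
the job is handed in; nothing more can be done
None
```

The long post is inside the jar. The bottle and holder are back upright within about 1 mm of where they started, the short post is untouched, nothing fell, the gripper is open and clear, and I handed the job in at about 35 s on the robot's clock.

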